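# Stand the fallen motors back in the test-rig feed lane

## Robot

A 6-joint arm with a two-finger parallel gripper is mounted at the origin on the work surface. World frame = base frame: x ahead of the robot, y to its left, z up, the work surface at z = 0. Lengths are in m, angles in degrees, forces in N, time in s.
With the tool pointing down it reaches from about 0.375 to 0.9 m from the base axis. Payload 3.1 kg.
Tool frame: the origin (TCP) lies where the fingers leave the gripper's body, on its centre line; the fingertips stand 73 mm ahead of it and the grasp point (between the pads) lies 54 mm ahead of it; z points along the fingers, y is the line along which they close (so a half turn about z gives the same grasp; the last joint's range is limited). The gripper opens to 85 mm and grips with 20 to 120 N. Pads are 22 mm wide; open, the fingers measure 114 mm over their backs; the gripper's body (76 mm by 85 mm) begins 54 mm behind the grasp point. The pads swing forward as they close: fully open they stand 13 mm farther back than shut.
Start: joints at [52.97, 30.224, 82.088, -0, 67.689, -10.227], TCP at [0.282, 0.558, 0.304] pointing down, gripper open.
Joint ranges: [-176.69, 176.69], [-43.24, 126.21], [12.49, 139.97], [-82, 262], [0, 151.66], [-163.58, 163.58]. Speed limits (degrees/s): [159.86, 159.86, 180, 180, 180, 180].

## Interface

Orientations are given as [roll, pitch, yaw] about the fixed x, y, z axes, in that order (R = Rz(yaw) Ry(pitch) Rx(roll)).
In Python, from plant import read_state, eyes, arm gives the robot as it stands. The module is installed in compiled form; this text tells all that it offers.
- The arm moves only by the shell command python3 -m creep 'ROWS' [FORCE]. ROWS is a JSON object of lists of equal length, an entry for each row: "xyz": the shift along the tool's x, y, z in mm, a list of three; "delta_rot": the turn, a rotation vector about the tool's x, y, z in degrees, a list of three; "hand": the opening, from -1 (shut) to 1 (fully open), so that 0 is half open. In form: {"xyz": [[dx, dy, dz], ...], "delta_rot": [[wx, wy, wz], ...], "hand": [hand, ...]}. A call has 1 to 12 rows; each row is the pose to reach, as a shift and turn from the pose commanded when the call began, along the tool's axes at that moment; what a row does not reach only later rows make up. A row lasts 1/10 s, in which the tool goes at most 50 mm and 8.59 degrees, less where a joint would pass 70% of its speed; a pose out of reach is approached as far as the arm can. A call with a gripper value outside its range is refused whole. The fingers move at their own pace and stop on an object; FORCE is the grip in N (left out, the last holds). Time passes only in rows, so rows that repeat a pose let the fingers close. It gives the time, the measured TCP pose, the force, the opening and the grip force at its end, in the units of the state.
- read_state(): the state, without advancing time (a new reading comes with each control period).
- eyes.get_image(name): name is "scene" or "top" or "wrist"; returns a dict with "frame" (384x512x3 uint8, red, green, blue), "K" (3x3 intrinsics, pixels), "world_to_cam" (4x4, takes a point from world to camera coordinates). Camera axes: x right, y down, z forward; pixel columns grow to the right and rows downward; lengths in m; the calibration is good to about 2 mm. A picture is of the moment at which its call begins. There is no depth.
- arm.hand_in(): hands the job in; it is judged then, once.
The state is a dict: "time_s": time; "joints": joint angles; "qvel": joint speeds; "effort": joint torques, N m; "tcp_pos": TCP position; "eef_rot": TCP orientation; "force": force on the tool from outside, world axes, zero at the start; "torque": the same for the moment, N m; "grip_width": finger opening in m; "finger_force": force on a finger pad.
Only numpy, scipy, OpenCV 4.12 (cv2) and the standard library are available. Lean on these libraries where they do the work, as an engineer would, in place of code of your own. Each camera call takes 0.05 s, during which the arm holds its last target. There are 200 camera calls.

## Task

Two of the small motors for the test rig have tipped over: one lies in the open end of the feed lane, the other on the table in front of it. Stand both upright, shaft up, flat on the table between the guide strips, one centred at the tick marks of each empty bay, so that the five motors make one full row. Leave the three standing motors in their bays and do not disturb the block, probe, screwdriver or switch box.

Things in the scene. Friction and masses are not known exactly. Their poses are not given: they have to be found in the camera images.
- lane: feed lane fixed on the table: two aluminium guide strips 6 mm high, 12 mm wide, 52 mm apart, from y = -250 to 220 mm, and an end stop 76 mm wide, 50 mm high at y = -256 to -240 mm. Its floor is the bare table. Origin on the table midway between the strips; x across, y along the lane away from the stop, z up
- bay0 (a point): centre of bay 0 of the lane, on the table midway between the strips (next to the stop); a thin black tick on each strip marks it; axes as the lane's
- bay1 (a point): centre of bay 1 of the lane, on the table midway between the strips (60 mm from bay 0); a thin black tick on each strip marks it; axes as the lane's
- bay2 (a point): centre of bay 2 of the lane, on the table midway between the strips (120 mm from bay 0); a thin black tick on each strip marks it; axes as the lane's
- bay3 (a point): centre of bay 3 of the lane, on the table midway between the strips (180 mm from bay 0); a thin black tick on each strip marks it; axes as the lane's
- bay4 (a point): centre of bay 4 of the lane, on the table midway between the strips (240 mm from bay 0); a thin black tick on each strip marks it; axes as the lane's
- motor1: geared motor: square body 44 x 44 x 80 mm (grey end cap, dark middle, aluminium gearbox), then a boss 22 mm across, 5 mm high, and a steel shaft 8 mm thick, 20 mm long (105 mm in all), 0.2-0.4 kg. Origin: centre of the end-cap face (its foot); z towards the shaft; x, y square to the sides. It stands upright, shaft up, in one of the five bays
- motor2: geared motor: square body 44 x 44 x 80 mm (grey end cap, dark middle, aluminium gearbox), then a boss 22 mm across, 5 mm high, and a steel shaft 8 mm thick, 20 mm long (105 mm in all), 0.2-0.4 kg. Origin: centre of the end-cap face (its foot); z towards the shaft; x, y square to the sides. It stands upright, shaft up, in one of the five bays
- motor3: geared motor: square body 44 x 44 x 80 mm (grey end cap, dark middle, aluminium gearbox), then a boss 22 mm across, 5 mm high, and a steel shaft 8 mm thick, 20 mm long (105 mm in all), 0.2-0.4 kg. Origin: centre of the end-cap face (its foot); z towards the shaft; x, y square to the sides. It stands upright, shaft up, in one of the five bays
- motor4: geared motor: square body 44 x 44 x 80 mm (grey end cap, dark middle, aluminium gearbox), then a boss 22 mm across, 5 mm high, and a steel shaft 8 mm thick, 20 mm long (105 mm in all), 0.2-0.4 kg. Origin: centre of the end-cap face (its foot); z towards the shaft; x, y square to the sides. It lies on its side in the lane's open end, shaft away from the stop
- motor5: geared motor: square body 44 x 44 x 80 mm (grey end cap, dark middle, aluminium gearbox), then a boss 22 mm across, 5 mm high, and a steel shaft 8 mm thick, 20 mm long (105 mm in all), 0.2-0.4 kg. Origin: centre of the end-cap face (its foot); z towards the shaft; x, y square to the sides. It lies on its side on the table between the robot and the lane, shaft roughly towards the stop end
- block: bystander: bevelled aluminium block 70 x 50 x 80 mm high; origin under its centre
- probe: bystander: black measuring probe standing on a round foot 72 mm across, 150 mm high; origin under its centre
- driver: bystander: screwdriver 150 mm long lying flat on the table; x axis along it towards the tip
- interlock: bystander: red interlock switch box 40 x 70 x 41 mm high; origin under its centre
Not all that is in view belongs to the job. Leave any pink look-alike of the motor4 alone.

How it is judged (in metres and radians):
At the end, for the whole second after the job is handed in: Each of the five bays holds a motor that stands shaft up within 0.08 rad of vertical, with its foot on the table (less than 4 mm above it) and centred within 12 mm of the bay's centre; all motors are at rest (((horizontal distance between motor1 and bay0 below 0.012 m and angle between motor1's own z axis and vertical below 0.08 rad and height (world z) of motor1 below 0.004 m) or (horizontal distance between motor2 and bay0 below 0.012 m and angle between motor2's own z axis and vertical below 0.08 rad and height (world z) of motor2 below 0.004 m) or (horizontal distance between motor3 and bay0 below 0.012 m and angle between motor3's own z axis and vertical below 0.08 rad and height (world z) of motor3 below 0.004 m) or (horizontal distance between motor4 and bay0 below 0.012 m and angle between motor4's own z axis and vertical below 0.08 rad and height (world z) of motor4 below 0.004 m) or (horizontal distance between motor5 and bay0 below 0.012 m and angle between motor5's own z axis and vertical below 0.08 rad and height (world z) of motor5 below 0.004 m)) and ((horizontal distance between motor1 and bay1 below 0.012 m and angle between motor1's own z axis and vertical below 0.08 rad and height (world z) of motor1 below 0.004 m) or (horizontal distance between motor2 and bay1 below 0.012 m and angle between motor2's own z axis and vertical below 0.08 rad and height (world z) of motor2 below 0.004 m) or (horizontal distance between motor3 and bay1 below 0.012 m and angle between motor3's own z axis and vertical below 0.08 rad and height (world z) of motor3 below 0.004 m) or (horizontal distance between motor4 and bay1 below 0.012 m and angle between motor4's own z axis and vertical below 0.08 rad and height (world z) of motor4 below 0.004 m) or (horizontal distance between motor5 and bay1 below 0.012 m and angle between motor5's own z axis and vertical below 0.08 rad and height (world z) of motor5 below 0.004 m)) and ((horizontal distance between motor1 and bay2 below 0.012 m and angle between motor1's own z axis and vertical below 0.08 rad and height (world z) of motor1 below 0.004 m) or (horizontal distance between motor2 and bay2 below 0.012 m and angle between motor2's own z axis and vertical below 0.08 rad and height (world z) of motor2 below 0.004 m) or (horizontal distance between motor3 and bay2 below 0.012 m and angle between motor3's own z axis and vertical below 0.08 rad and height (world z) of motor3 below 0.004 m) or (horizontal distance between motor4 and bay2 below 0.012 m and angle between motor4's own z axis and vertical below 0.08 rad and height (world z) of motor4 below 0.004 m) or (horizontal distance between motor5 and bay2 below 0.012 m and angle between motor5's own z axis and vertical below 0.08 rad and height (world z) of motor5 below 0.004 m)) and ((horizontal distance between motor1 and bay3 below 0.012 m and angle between motor1's own z axis and vertical below 0.08 rad and height (world z) of motor1 below 0.004 m) or (horizontal distance between motor2 and bay3 below 0.012 m and angle between motor2's own z axis and vertical below 0.08 rad and height (world z) of motor2 below 0.004 m) or (horizontal distance between motor3 and bay3 below 0.012 m and angle between motor3's own z axis and vertical below 0.08 rad and height (world z) of motor3 below 0.004 m) or (horizontal distance between motor4 and bay3 below 0.012 m and angle between motor4's own z axis and vertical below 0.08 rad and height (world z) of motor4 below 0.004 m) or (horizontal distance between motor5 and bay3 below 0.012 m and angle between motor5's own z axis and vertical below 0.08 rad and height (world z) of motor5 below 0.004 m)) and ((horizontal distance between motor1 and bay4 below 0.012 m and angle between motor1's own z axis and vertical below 0.08 rad and height (world z) of motor1 below 0.004 m) or (horizontal distance between motor2 and bay4 below 0.012 m and angle between motor2's own z axis and vertical below 0.08 rad and height (world z) of motor2 below 0.004 m) or (horizontal distance between motor3 and bay4 below 0.012 m and angle between motor3's own z axis and vertical below 0.08 rad and height (world z) of motor3 below 0.004 m) or (horizontal distance between motor4 and bay4 below 0.012 m and angle between motor4's own z axis and vertical below 0.08 rad and height (world z) of motor4 below 0.004 m) or (horizontal distance between motor5 and bay4 below 0.012 m and angle between motor5's own z axis and vertical below 0.08 rad and height (world z) of motor5 below 0.004 m)) and linear speed of each of motor1, motor2, motor3, motor4, motor5 below 0.02 m/s); the robot touches nothing.
It fails at once if a standing motor is tipped by more than 0.3 rad or moved by more than 20 mm (angle between any of motor1, motor2, motor3's own z axis and vertical above 0.3 rad or distance of any of motor1, motor2, motor3 from where it was at the start of the episode above 0.02 m).
It fails at once if the block, probe, screwdriver or switch box is moved by more than 20 mm (distance of any of block, probe, driver, interlock from where it was at the start of the episode above 0.02 m).
It also fails if it takes over 72 s, if anything falls off the work surface, if the arm or the gripper's body presses on something with over 40 N, if the wrist force passes 120 N, or if a joint passes its speed limit or range.

## Working session

There is one attempt and no reset: what is moved stays moved. The work goes in short steps, Python scripts to look and compute and a shell command to move; the robot and the scene stay as the last step left them, time stands still between calls to the robot, and variables do not carry over. Pictures are saved under pics/ and viewed, at most 10 in all, crops included, and the job is handed in when it is done.

```bash
mkdir -p pics; cat > h.py <<'E'
import numpy as np, cv2
from scipy.spatial.transform import Rotation as Ro
from plant import read_state, eyes, arm
def shot(n,f):
    d=eyes.get_image(n); cv2.imwrite('pics/'+f+'.png',d['frame'][...,::-1]); np.savez('pics/'+f+'.npz',**d); return d
def ld(f): return np.load('pics/'+f+'.npz')
def ray(d,p,z):
    T=np.array(d['world_to_cam']); R,t=T[:3,:3],T[:3,3]; o=-R.T@t
    v=R.T@np.linalg.solve(d['K'],[p[0],p[1],1]); return o+v*(z-o[2])/v[2]
def proj(d,P):
    T=np.array(d['world_to_cam']); c=T[:3,:3]@np.array(P)+T[:3,3]; q=d['K']@c; return q[:2]/q[2]
def togo(pos,rpy):
    """shift (mm) and rotvec (deg) in tool axes from the present pose to TCP pos, rpy"""
    s=read_state(); R=Ro.from_euler('xyz',s['eef_rot'],degrees=True); 
    return (R.inv().apply(np.array(pos)-s['tcp_pos'])*1000).round(1),(R.inv()*Ro.from_euler('xyz',rpy,degrees=True)).as_rotvec(degrees=True).round(2)
E
python3 - <<'E'
from h import *
a=shot('top','top0'); b=shot('scene','scene0')
cv2.imwrite('pics/top0b.png',cv2.resize(a['frame'][...,::-1],(800,600),interpolation=cv2.INTER_CUBIC))
print(read_state())
for d in(a,b): print(d['K'],np.array(d['world_to_cam']).round(3))
E
```

```text
{'time_s': 0.1, 'joints': array([ 5.29680450e+01,  3.02738056e+01,  8.21499123e+01,  6.63224967e-04,
        6.76895895e+01, -1.02298173e+01]), 'qvel': array([-0.03644976, -0.20916093, -0.15954642, -0.06479981,  0.07744607,
        0.10701885]), 'effort': array([-5.47035688e-04, -4.43305492e+01, -1.78585696e+01, -2.18236505e-04,
        3.93921684e-03,  1.09280077e-05]), 'tcp_pos': array([0.2815035 , 0.55744426, 0.30302474]), 'eef_rot': array([-1.79888603e+02, -2.07263588e-02,  1.53197590e+02]), 'force': array([ 0.2620193 , -0.2714126 , -0.46783808]), 'torque': array([-0.00766364,  0.00826994, -0.00721556]), 'finger_force': 0.0, 'grip_width': 0.08553489102602284}
[[452.53961354   0.         246.56907104]
 [  0.         452.53961354 189.12208504]
 [  0.           0.           1.        ]] [[-2.400e-02 -1.000e+00 -0.000e+00  5.800e-02]
 [-9.990e-01  2.400e-02 -4.500e-02  5.700e-01]
 [ 4.500e-02 -1.000e-03 -9.990e-01  1.315e+00]
 [ 0.000e+00  0.000e+00  0.000e+00  1.000e+00]]
[[393.29384392   0.         257.51298407]
 [  0.         393.29384392 191.74250687]
 [  0.           0.           1.        ]] [[-0.121  0.993  0.006  0.029]
 [ 0.806  0.102 -0.583 -0.437]
 [-0.579 -0.065 -0.812  1.534]
 [ 0.     0.     0.     1.   ]]
```

View pics/top0b.png

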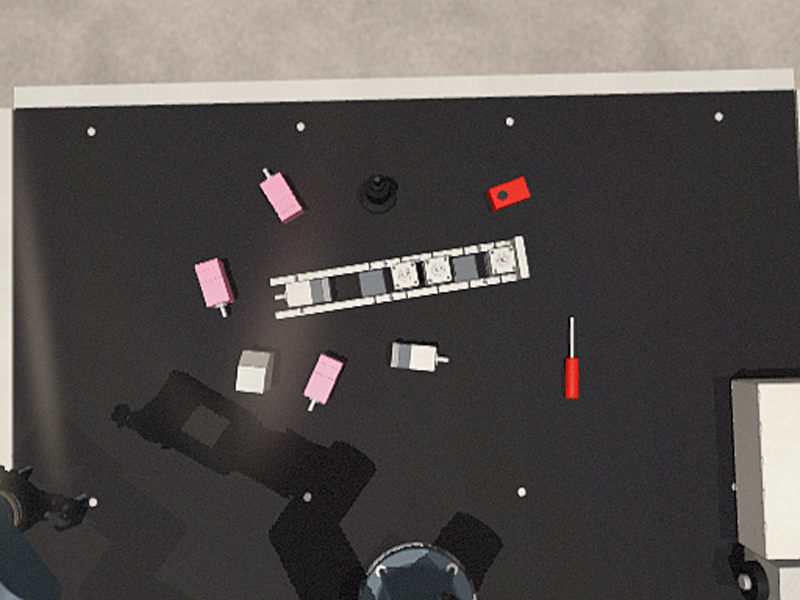

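View pics/scene0.png

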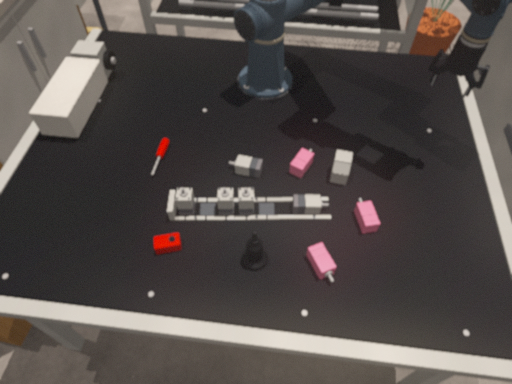

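The top view (800 px scale) shows the stop at (522,257) and standing motors at (502,260), (437,270) and (404,274). The empty bays are 1 at (466,267) and 4 at (372,282). Candidates for the tipped motors:
- **Motor4:** grey and aluminium, in the lane's open end at (308,292).
- **Motor5:** grey and aluminium, in front of the lane at (415,356).
- **Rejected:** pink look-alikes at (281,195), (214,285) and (323,380), and the block at (255,371).

I'll check the choice in one close crop.

```bash
python3 - <<'E'
from h import *
d=ld('top0'); f=d['frame'][...,::-1][145:250,160:350]
cv2.imwrite('pics/crop.png',cv2.resize(f,None,fx=4.2,fy=4.2,interpolation=cv2.INTER_CUBIC))
E
```

```text
(no output)
```

View pics/crop.png

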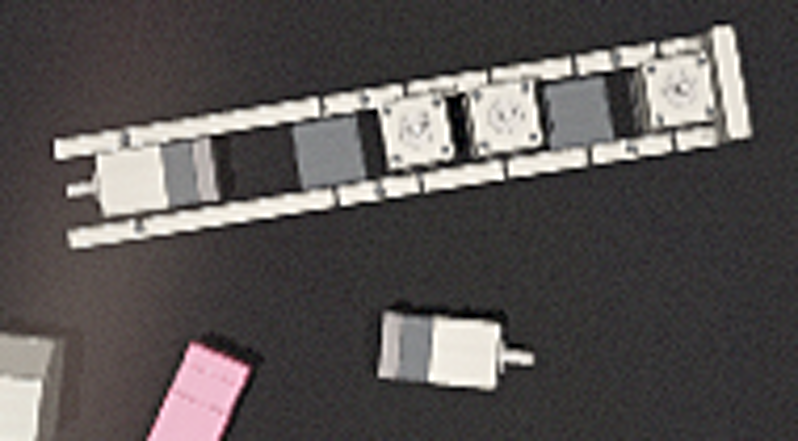

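Both picks are grey and aluminium, not pink: motor4 is in the lane at crop (157,175) with its shaft left, and motor5 is at (440,350) with its shaft right. The ticks are clear, with bay 4 at (322,103)/(337,197) and bay 0 at (660,45)/(676,140). Bays 1 and 4 are empty.

```bash
python3 - <<'E'
from h import *
d=ld('top0')
W=lambda p,z: ray(d,((p[0]+.5)/4.2-.5+160,(p[1]+.5)/4.2-.5+145),z)
b4=(W((322,103),.006)+W((337,197),.006))/2; b0=(W((660,45),.006)+W((676,140),.006))/2
u=(b4-b0)[:2]; print('bay4',b4,'bay0',b0,'len',np.hypot(*u),'lane +y angle',np.degrees(np.arctan2(u[1],u[0])))
print('bay1',b0+(b4-b0)/4)
for n,F,G in(('m4',[(210,139),(216,199)],[(97,153),(105,216)]),('m5',[(384,312),(379,378)],[(500,320),(494,388)])):
    f=np.mean([W(p,.044) for p in F],0); g=np.mean([W(p,.044) for p in G],0)
    v=(g-f)[:2]; print(n,'foot',f,'gear',g,'len',np.hypot(*v),'ang',np.degrees(np.arctan2(v[1],v[0])))
print(W((730,30),.05),W((745,135),.05))
E
```

```text
bay4 [0.59793017 0.0687812  0.006     ] bay0 [ 0.63266612 -0.1703522   0.006     ] len 0.24164306271580802 lane +y angle 98.26484250326078
bay1 [ 0.62398213 -0.11056885  0.006     ]
m4 foot [0.58438573 0.14791721 0.044     ] gear [0.57565875 0.22453724 0.044     ] len 0.07711542437598291 ang 96.49795821659444
m5 foot [0.46182042 0.03589643 0.044     ] gear [ 0.45381411 -0.0424209   0.044     ] len 0.07872550547233331 ang -95.83701877899986
[ 0.67031488 -0.20682694  0.05      ] [ 0.59837138 -0.21465747  0.05      ]
```

```bash
cat >> h.py <<'E'
def pose(G,yaw,tilt,d=.054):
    R=Ro.from_euler('z',yaw,degrees=True)*Ro.from_euler('x',180,degrees=True)*Ro.from_euler('y',tilt,degrees=True)
    return np.array(G)-d*R.as_matrix()[:,2],R
def go(G,yaw,tilt,d=.054):
    p,R=pose(G,yaw,tilt,d); s=read_state(); C=Ro.from_euler('xyz',s['eef_rot'],degrees=True)
    print('shift',(C.inv().apply(p-s['tcp_pos'])*1000).round(1),'turn',(C.inv()*R).as_rotvec(degrees=True).round(1),'tcp target',p.round(3))
E
python3 -c "
from h import *
go([.457,-.014,.17],84.2,35); go([.457,-.014,.026],84.2,35)"
```

```text
shift [-425.4 -459.7   89.5] turn [-21.1  30.7  66.7] tcp target [ 0.454 -0.045  0.214]
shift [-425.5 -459.4  233.5] turn [-21.1  30.7  66.7] tcp target [ 0.454 -0.045  0.07 ]
```

```bash
python3 -m creep '{"xyz":[[-425,-460,90],[-425,-460,90],[-425,-460,90],[-425,-460,90],[-425,-460,90],[-425,-460,90],[-425,-460,90],[-425,-460,90],[-425,-460,90],[-425,-460,90],[-425,-460,90],[-425,-460,90]],"delta_rot":[[-21,30.7,66.7],[-21,30.7,66.7],[-21,30.7,66.7],[-21,30.7,66.7],[-21,30.7,66.7],[-21,30.7,66.7],[-21,30.7,66.7],[-21,30.7,66.7],[-21,30.7,66.7],[-21,30.7,66.7],[-21,30.7,66.7],[-21,30.7,66.7]],"hand":[1,1,1,1,1,1,1,1,1,1,1,1]}' 40
python3 -c "
from h import *
go([.457,-.014,.17],84.2,35)"
```

```text
time_s: 1.3
tcp_pos: [0.4449, -0.0157, 0.218]
eef_rot: [-179.9, -35.1, 84.1]
force: [-0.2, -0.4, 1.1]
grip_width: 0.0857
finger_force: 0.0
shift [-25.1  11.9 -13. ] turn [-0.1 -0.1 -0.1] tcp target [ 0.454 -0.045  0.214]
```

```bash
python3 -m creep '{"xyz":[[-25,12,-13],[-25,12,-13],[-25,12,-13]],"delta_rot":[[0,0,0],[0,0,0],[0,0,0]],"hand":[1,1,1]}'
python3 - <<'E'
from h import *
d=shot('wrist','w1'); f=d['frame'][...,::-1].copy()
F=np.array([.4618,.0359,0]);a=np.radians(-95.84);u=np.array([np.cos(a),np.sin(a),0]);v=np.array([-u[1],u[0],0])
for z in(0,.044):
    P=[F+u*i+v*j+[0,0,z] for i,j in((0,-.022),(.08,-.022),(.08,.022),(0,.022))]
    cv2.polylines(f,[np.array([proj(d,p) for p in P]).round().astype(int)],True,(0,0,255) if z else (0,255,0),1)
cv2.imwrite('pics/w1o.png',f); go([.457,-.014,.026],84.2,35)
E
```

```text
time_s: 1.6
tcp_pos: [0.4538, -0.0427, 0.2145]
eef_rot: [-179.8, -35.1, 84.1]
force: [-0.3, 0.0, -0.2]
grip_width: 0.0856
finger_force: 0.0
shift [-85.7   1.4 116.3] turn [-0.2 -0.1 -0. ] tcp target [ 0.454 -0.045  0.07 ]
```

View pics/w1o.png

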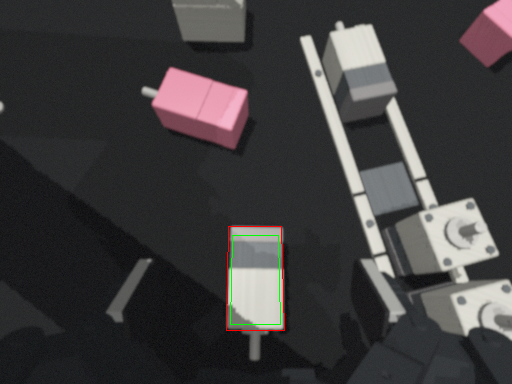

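The overlay of the estimate sits on motor5 at (255,280) within about 2 px, so I'll descend and grip.

```bash
python3 -m creep '{"xyz":[[-25,1,35],[-50,1,70],[-70,1,95],[-80,1,109],[-86,1,116],[-86,1,116],[-86,1,116],[-86,1,116],[-86,1,116],[-86,1,116],[-86,1,116],[-86,1,116]],"delta_rot":[[0,0,0],[0,0,0],[0,0,0],[0,0,0],[0,0,0],[0,0,0],[0,0,0],[0,0,0],[0,0,0],[0,0,0],[0,0,0],[0,0,0]],"hand":[1,1,1,1,1,1,-1,-1,-1,-1,-1,-1]}' 60
python3 -m creep '{"xyz":[[0,0,0],[0,0,0],[0,0,0],[0,0,0]],"delta_rot":[[0,0,0],[0,0,0],[0,0,0],[0,0,0]],"hand":[-1,-1,-1,-1]}' 60
```

```text
time_s: 2.85
tcp_pos: [0.4545, -0.0462, 0.0716]
eef_rot: [180.0, -35.1, 84.3]
force: [-0.2, -1.3, 7.9]
grip_width: 0.0436
finger_force: 61.3
time_s: 3.25
tcp_pos: [0.4546, -0.0462, 0.0716]
eef_rot: [180.0, -35.1, 84.3]
force: [-0.5, -2.0, 6.6]
grip_width: 0.0431
finger_force: 61.3
```

```bash
cat >> h.py <<'E'
def stand(F,tgt,turn,lift=0):
    """F: foot centre now (world); turn about tool y (deg); foot to tgt. Print shift/turn in tool axes."""
    s=read_state(); C=Ro.from_euler('xyz',s['eef_rot'],degrees=True); f=C.inv().apply(np.array(F)-s['tcp_pos'])
    R=C*Ro.from_euler('y',turn,degrees=True); p=np.array(tgt)-R.apply(f)
    print('foot in tool',(f*1000).round(1),'lift100',(C.inv().apply([0,0,100])).round(1))
    for h in(.1,.03,0): print(h,(C.inv().apply(p+[0,0,h]-s['tcp_pos'])*1000).round(1),p+[0,0,h])
E
python3 -c "
from h import *
stand([.4618,.0359,.022],[.47,-.06,.001],-90)"
```

```text
foot in tool [38.9 -1.  87.9] lift100 [ 57.5   0.  -81.8]
0.1 [ 94.9  17.8 -70. ] [ 0.47597138 -0.01077801  0.18339358]
0.03 [ 54.6  17.8 -12.7] [ 0.47597138 -0.01077801  0.11339358]
0 [37.4 17.8 11.8] [ 0.47597138 -0.01077801  0.08339358]
```

```bash
python3 -m creep '{"xyz":[[12,0,-16],[29,0,-41],[46,0,-65],[58,3,-82],[75,8,-80],[85,13,-75],[95,18,-70],[95,18,-70],[95,18,-70],[95,18,-70],[95,18,-70],[95,18,-70]],"delta_rot":[[0,0,0],[0,0,0],[0,-5,0],[0,-12,0],[0,-20,0],[0,-28,0],[0,-36,0],[0,-44,0],[0,-52,0],[0,-60,0],[0,-68,0],[0,-75,0]],"hand":[-1,-1,-1,-1,-1,-1,-1,-1,-1,-1,-1,-1]}'
python3 -m creep '{"xyz":[[0,0,0],[0,0,0],[0,0,0],[0,0,0],[0,0,0]],"delta_rot":[[0,-7,0],[0,-15,0],[0,-15,0],[0,-15,0],[0,-15,0]],"hand":[-1,-1,-1,-1,-1]}'
python3 - <<'E'
from h import *
d=shot('scene','s1'); cv2.imwrite('pics/s1c.png',cv2.resize(d['frame'][60:240,150:390,::-1],None,fx=3,fy=3,interpolation=cv2.INTER_CUBIC))
s=read_state(); C=Ro.from_euler('xyz',s['eef_rot'],degrees=True)
print('target err',(np.array([.476,-.0108,.1834])-s['tcp_pos']).round(4),'down in tool',C.inv().apply([0,0,-1]).round(3))
E
```

```text
time_s: 4.45
tcp_pos: [0.4761, -0.0098, 0.1825]
eef_rot: [179.9, 40.2, 84.2]
force: [-0.9, -0.8, -5.4]
grip_width: 0.0431
finger_force: 62.1
time_s: 4.95
tcp_pos: [0.4761, -0.0108, 0.1826]
eef_rot: [-180.0, 54.8, 84.2]
force: [0.2, -0.3, -3.7]
grip_width: 0.0433
finger_force: 62.3
target err [-0.0002  0.0002  0.0005] down in tool [ 0.817 -0.     0.576]
```

View pics/s1c.png

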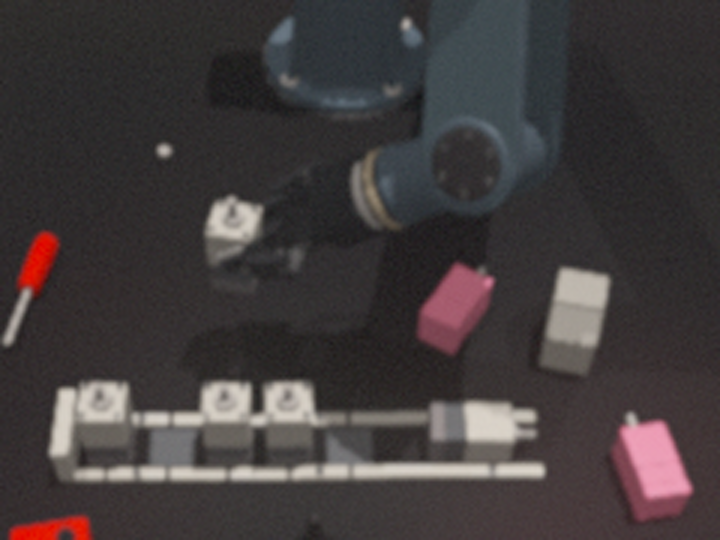

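Motor5 hangs upright, shaft up, at (235,230). I'll lower it, slowly at the end.

```bash
python3 -m creep '{"xyz":[[16,0,12],[41,0,29],[60,0,42],[70,0,49],[75,0,53],[78,0,55],[79.5,0,56],[80.5,0,57],[80.5,0,57]],"delta_rot":[[0,0,0],[0,0,0],[0,0,0],[0,0,0],[0,0,0],[0,0,0],[0,0,0],[0,0,0],[0,0,0]],"hand":[-1,-1,-1,-1,-1,-1,-1,-1,-1]}'
```

```text
time_s: 5.9
tcp_pos: [0.4763, -0.0109, 0.0842]
eef_rot: [-180.0, 54.9, 84.3]
force: [-0.5, 0.0, -3.7]
grip_width: 0.0432
finger_force: 62.3
```

```bash
python3 -m creep '{"xyz":[[0.8,0,0.6],[1.6,0,1.2],[1.6,0,1.2]],"delta_rot":[[0,0,0],[0,0,0],[0,0,0]],"hand":[-1,-1,-1]}'
```

```text
time_s: 6.2
tcp_pos: [0.4762, -0.011, 0.0837]
eef_rot: [180.0, 55.2, 84.2]
force: [-0.1, 4.5, 5.5]
grip_width: 0.0431
finger_force: 63.5
```

```bash
python3 -m creep '{"xyz":[[0,0,0],[0,0,0],[0,0,0],[0,0,0],[0,0,-20],[0,0,-60],[0,0,-100],[0,0,-130],[0,0,-130]],"delta_rot":[[0,0,0],[0,0,0],[0,0,0],[0,0,0],[0,0,0],[0,0,0],[0,0,0],[0,0,0],[0,0,0]],"hand":[1,1,1,1,1,1,1,1,1]}'
python3 - <<'E'
from h import *
go([.47,-.06,.17],84.2,0,d=.054); go([.47,-.06,.064],84.2,0,d=.054)
E
```

```text
time_s: 7.1
tcp_pos: [0.4884, 0.0977, 0.1582]
eef_rot: [179.5, 54.8, 84.1]
force: [0.7, -0.6, 0.3]
grip_width: 0.0855
finger_force: 0.0
shift [-145.2   -2.8   91.8] turn [ 0.4 54.8  0.1] tcp target [ 0.47  -0.06   0.224]
shift [-58.6  -3.3 152.9] turn [ 0.4 54.8  0.1] tcp target [ 0.47  -0.06   0.118]
```

```bash
python3 -m creep '{"xyz":[[-33,0,-23],[-65,0,-46],[-80,0,-20],[-100,-1,10],[-120,-2,45],[-135,-3,75],[-145,-3,92],[-145,-3,92],[-145,-3,92],[-145,-3,92]],"delta_rot":[[0,8,0],[0,16,0],[0,24,0],[0,32,0],[0,40,0],[0.4,48,0],[0.4,54.8,0],[0.4,54.8,0],[0.4,54.8,0],[0.4,54.8,0]],"hand":[1,1,1,1,1,1,1,1,1,1]}'
python3 - <<'E'
from h import *
d=shot('wrist','w2'); f=d['frame'][...,::-1].copy()
F=np.array([.47,-.06,0]);a=np.radians(-95.84);u=np.array([np.cos(a),np.sin(a),0])*.022;v=np.array([-u[1],u[0],0])
for z in(0,.08):
    cv2.polylines(f,[np.array([proj(d,F+i*u+j*v+[0,0,z]) for i,j in((-1,-1),(-1,1),(1,1),(1,-1))]).round().astype(int)],True,(0,0,255) if z else (0,255,0),1)
cv2.imwrite('pics/w2o.png',f); go([.47,-.06,.064],84.2,0)
E
```

```text
time_s: 8.1
tcp_pos: [0.4669, -0.0629, 0.2215]
eef_rot: [-179.4, 0.2, 84.0]
force: [1.0, -0.2, -0.5]
grip_width: 0.0856
finger_force: 0.0
shift [  2.8   3.6 103.6] turn [-0.5  0.2 -0.1] tcp target [ 0.47  -0.06   0.118]
```

View pics/w2o.png

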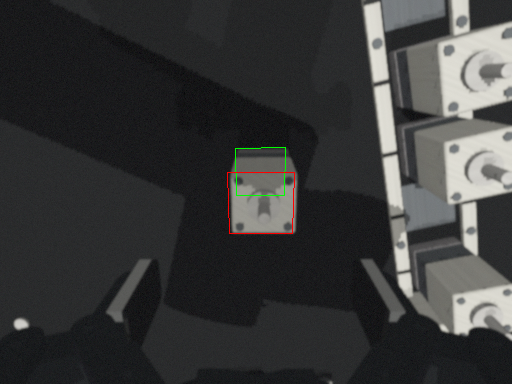

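Motor5 stands where predicted, with its top at (262,204). I'll regrasp it from above.

```bash
python3 -m creep '{"xyz":[[3,3.5,30],[3,3.5,65],[3,3.5,90],[3,3.5,103],[3,3.5,103],[3,3.5,103],[3,3.5,103],[3,3.5,103],[3,3.5,103],[3,3.5,103],[3,3.5,103]],"delta_rot":[[0,0,0],[0,0,0],[0,0,0],[0,0,0],[0,0,0],[0,0,0],[0,0,0],[0,0,0],[0,0,0],[0,0,0],[0,0,0]],"hand":[1,1,1,1,1,-1,-1,-1,-1,-1,-1]}' 60
python3 - <<'E'
from h import *
s=read_state(); print(s['tcp_pos'],s['eef_rot'],s['grip_width'],s['finger_force'],s['force'])
for z in(.26,.14,.118): go([.624,-.1106,z-.054],98.26,0)
E
```

```text
time_s: 9.25
tcp_pos: [0.4715, -0.0602, 0.1203]
eef_rot: [-179.7, 0.2, 84.1]
force: [-0.6, 2.3, 6.8]
grip_width: 0.0433
finger_force: 62.3
[ 0.47153363 -0.06016752  0.12031398] [-1.79724521e+02  1.71360095e-01  8.40645480e+01] 0.043319442097791296 62.31202840805054 [-0.6472287   2.27487203  6.76981266]
shift [ -34.8  156.2 -140.3] turn [ -0.3   0.1 -14.2] tcp target [ 0.624 -0.111  0.26 ]
shift [-34.5 156.8 -20.3] turn [ -0.3   0.1 -14.2] tcp target [ 0.624 -0.111  0.14 ]
shift [-34.4 156.9   1.7] turn [ -0.3   0.1 -14.2] tcp target [ 0.624 -0.111  0.118]
```

```bash
python3 -m creep '{"xyz":[[0,0,-20],[0,0,-60],[0,0,-105],[-5,10,-140],[-10,50,-140],[-20,95,-140],[-30,135,-140],[-35,156,-140],[-35,156,-140],[-35,156,-140],[-35,156,-140]],"delta_rot":[[0,0,0],[0,0,0],[0,0,0],[0,0,-2],[0,0,-7],[-0.3,0,-14.2],[-0.3,0,-14.2],[-0.3,0,-14.2],[-0.3,0,-14.2],[-0.3,0,-14.2],[-0.3,0,-14.2]],"hand":[-1,-1,-1,-1,-1,-1,-1,-1,-1,-1,-1]}'
python3 - <<'E'
from h import *
d=ld('w2'); b0=np.array([.6327,-.1704,.006]); a=np.radians(98.26); ly=np.array([np.cos(a),np.sin(a),0]); lx=np.array([ly[1],-ly[0],0])
for i in range(5): print(i,[proj(d,b0+ly*(.0604*i)+lx*s).round(1) for s in(-.038,-.026,.026,.038)])
d=shot('wrist','w3'); f=d['frame'][...,::-1].copy()
for i in range(5):
  for s in(-1,1): cv2.line(f,*[tuple(proj(d,b0+ly*(.0604*i)+lx*s*k).round().astype(int)) for k in(.026,.038)],(0,0,255),1)
for k in(-.038,-.026,.026,.038): cv2.line(f,*[tuple(proj(d,b0+ly*t+lx*k).round().astype(int)) for t in(-.06,.35)],(0,255,0),1)
cv2.imwrite('pics/w3o.png',f)
E
```

```text
time_s: 10.35
tcp_pos: [0.6218, -0.1101, 0.2573]
eef_rot: [-179.7, -0.0, 98.3]
force: [0.0, 0.5, -4.0]
grip_width: 0.0434
finger_force: 62.7
0 [array([399.8, 274.8]), array([412.2, 272.3]), array([467.1, 260.8]), array([480. , 258.2])]
1 [array([392.4, 219.6]), array([405.6, 216.6]), array([463.8, 203.7]), array([477.5, 200.6])]
2 [array([384.1, 157.1]), array([398.1, 153.7]), array([460.1, 138.8]), array([474.7, 135.3])]
3 [array([374.5,  85.7]), array([389.5,  81.8]), array([455.8,  64.6]), array([471.5,  60.6])]
4 [array([363.6,   3.6]), array([379.6,  -1. ]), array([450.9, -21.1]), array([467.8, -25.8])]
```

View pics/w3o.png

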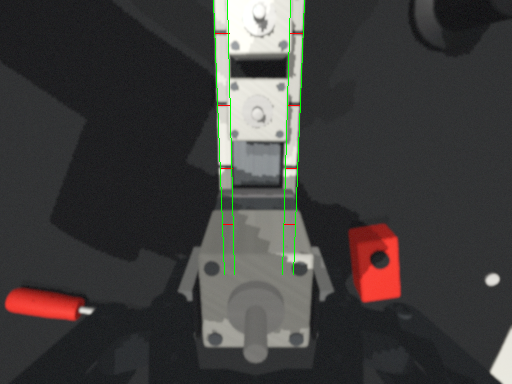

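The lane overlay fits the strips and ticks in this view (bay 1 tick at (226,168)). I'll lower motor5 into bay 1.

```bash
python3 -m creep '{"xyz":[[-1,2,25],[-1,2,60],[-1,2,90],[-1,2,110],[-1,2,120],[-1,2,126],[-1,2,130],[-1,2,133],[-1,2,135],[-1,2,136]],"delta_rot":[[0,0,0],[0,0,0],[0,0,0],[0,0,0],[0,0,0],[0,0,0],[0,0,0],[0,0,0],[0,0,0],[0,0,0]],"hand":[-1,-1,-1,-1,-1,-1,-1,-1,-1,-1]}'
python3 -m creep '{"xyz":[[0,0,1],[0,0,1.5],[0,0,1.5]],"delta_rot":[[0,0,0],[0,0,0],[0,0,0]],"hand":[-1,-1,-1]}'
```

```text
time_s: 11.4
tcp_pos: [0.6257, -0.1119, 0.1228]
eef_rot: [-179.9, 0.1, 98.3]
force: [-0.0, -0.2, -3.9]
grip_width: 0.0433
finger_force: 62.7
time_s: 11.7
tcp_pos: [0.6255, -0.1118, 0.1208]
eef_rot: [-179.9, 0.1, 98.3]
force: [-0.3, -0.7, -4.2]
grip_width: 0.0433
finger_force: 62.7
```

```bash
python3 -m creep '{"xyz":[[0,0,0.6],[0,0,1.2],[0,0,1.2]],"delta_rot":[[0,0,0],[0,0,0],[0,0,0]],"hand":[-1,-1,-1]}'
```

```text
time_s: 12.0
tcp_pos: [0.6256, -0.1118, 0.1204]
eef_rot: [-179.9, 0.1, 98.3]
force: [-0.5, 1.5, 4.0]
grip_width: 0.0433
finger_force: 63.6
```

```bash
python3 -m creep '{"xyz":[[0,0,0],[0,0,0],[0,0,0],[0,0,0],[0,0,-20],[0,0,-60],[0,0,-105],[0,0,-130],[0,0,-130]],"delta_rot":[[0,0,0],[0,0,0],[0,0,0],[0,0,0],[0,0,0],[0,0,0],[0,0,0],[0,0,0],[0,0,0]],"hand":[1,1,1,1,1,1,1,1,1]}' 60
python3 -c "
from h import *
go([.5787,.1976,.17],97,-35)"
```

```text
time_s: 12.9
tcp_pos: [0.628, -0.1123, 0.2543]
eef_rot: [179.6, 0.4, 98.3]
force: [0.0, 0.3, -0.1]
grip_width: 0.0853
finger_force: 0.0
shift [345.   -3.8  37.9] turn [  0.8 -34.6   1.1] tcp target [0.575 0.228 0.214]
```

```bash
python3 -m creep '{"xyz":[[50,0,0],[100,0,0],[150,-1,5],[200,-1,15],[250,-2,25],[300,-3,35],[345,-4,38],[345,-4,38],[345,-4,38],[345,-4,38],[345,-4,38]],"delta_rot":[[0,-4,0],[0,-9,0],[0,-15,0],[0,-21,0],[0.8,-28,1],[0.8,-34.6,1],[0.8,-34.6,1],[0.8,-34.6,1],[0.8,-34.6,1],[0.8,-34.6,1],[0.8,-34.6,1]],"hand":[1,1,1,1,1,1,1,1,1,1,1]}'
python3 - <<'E'
from h import *
d=shot('wrist','w4'); f=d['frame'][...,::-1].copy()
F=np.array([.5844,.1479,0]);a=np.radians(97);u=np.array([np.cos(a),np.sin(a),0]);v=np.array([-u[1],u[0],0])
for z in(0,.044):
    P=[F+u*i+v*j+[0,0,z] for i,j in((0,-.022),(.08,-.022),(.08,.022),(0,.022))]
    cv2.polylines(f,[np.array([proj(d,p) for p in P]).round().astype(int)],True,(0,0,255) if z else (0,255,0),1)
cv2.imwrite('pics/w4o.png',f); go([.5787,.1976,.031],97,-35)
E
```

```text
time_s: 14.0
tcp_pos: [0.5724, 0.2272, 0.211]
eef_rot: [-179.3, 34.7, 97.4]
force: [1.2, 0.2, 0.4]
grip_width: 0.0857
finger_force: 0.0
shift [ 78.1   4.  111.2] turn [-0.5 -0.3  0.3] tcp target [0.575 0.228 0.075]
```

View pics/w4o.png

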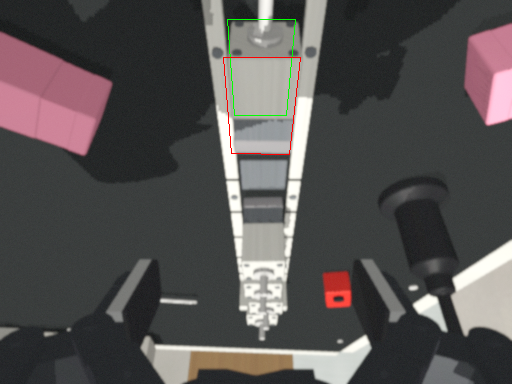

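The motor4 outline fits (foot edge at (262,153), gearbox end at (262,57)). I'll descend and grip.

```bash
python3 -m creep '{"xyz":[[24,2,34],[47,4,67],[64,4,91],[74,4,105],[78,4,111],[78,4,111],[78,4,111],[78,4,111],[78,4,111],[78,4,111],[78,4,111],[78,4,111]],"delta_rot":[[0,0,0],[-0.5,-0.3,0],[-0.5,-0.3,0],[-0.5,-0.3,0],[-0.5,-0.3,0],[-0.5,-0.3,0],[-0.5,-0.3,0],[-0.5,-0.3,0],[-0.5,-0.3,0],[-0.5,-0.3,0],[-0.5,-0.3,0],[-0.5,-0.3,0]],"hand":[1,1,1,1,1,1,-1,-1,-1,-1,-1,-1]}' 70
python3 -c "
from h import *
a=np.radians(97.5)
stand([.5844,.1479,.022],[.5787,.1976,.001],90)"
```

```text
time_s: 15.25
tcp_pos: [0.5753, 0.2311, 0.0769]
eef_rot: [-180.0, 35.0, 97.4]
force: [0.3, 1.7, 6.2]
grip_width: 0.0432
finger_force: 72.2
foot in tool [-37.   -1.7  92.9] lift100 [-57.4  -0.  -81.9]
0.1 [-134.3    0.7  -37.5] [0.58751745 0.14340826 0.1846414 ]
0.03 [-94.2   0.8  19.8] [0.58751745 0.14340826 0.1146414 ]
0 [-76.9   0.8  44.4] [0.58751745 0.14340826 0.0846414 ]
```

```bash
python3 -m creep '{"xyz":[[-11,0,-16],[-29,0,-41],[-46,0,-65],[-60,0,-85],[-75,0,-78],[-90,0,-68],[-105,0,-57],[-120,0,-47],[-134,0.7,-37.5],[-134,0.7,-37.5],[-134,0.7,-37.5],[-134,0.7,-37.5]],"delta_rot":[[0,0,0],[0,0,0],[0,5,0],[0,12,0],[0,20,0],[0,28,0],[0,36,0],[0,44,0],[0,52,0],[0,60,0],[0,68,0],[0,75,0]],"hand":[-1,-1,-1,-1,-1,-1,-1,-1,-1,-1,-1,-1]}'
python3 -m creep '{"xyz":[[0,0,0],[0,0,0],[0,0,0],[0,0,0],[0,0,0]],"delta_rot":[[0,7,0],[0,15,0],[0,15,0],[0,15,0],[0,15,0]],"hand":[-1,-1,-1,-1,-1]}'
python3 - <<'E'
from h import *
d=shot('scene','s2'); cv2.imwrite('pics/s2c.png',cv2.resize(d['frame'][60:260,150:410,::-1],None,fx=3,fy=3,interpolation=cv2.INTER_CUBIC))
s=read_state(); C=Ro.from_euler('xyz',s['eef_rot'],degrees=True)
print('to place',(C.inv().apply(np.array([.5875,.1434,.0846])-s['tcp_pos'])*1000).round(1),'down in tool',C.inv().apply([0,0,-1]).round(3))
E
```

```text
time_s: 16.45
tcp_pos: [0.5869, 0.1419, 0.1838]
eef_rot: [-179.9, -40.2, 97.3]
force: [-0.4, 0.3, -2.8]
grip_width: 0.043
finger_force: 71.6
time_s: 16.95
tcp_pos: [0.5868, 0.1435, 0.1835]
eef_rot: [-179.8, -54.8, 97.3]
force: [-0.2, 0.6, -2.2]
grip_width: 0.0431
finger_force: 71.7
to place [-81.3   0.8  56.7] down in tool [-0.818  0.002  0.575]
```

View pics/s2c.png

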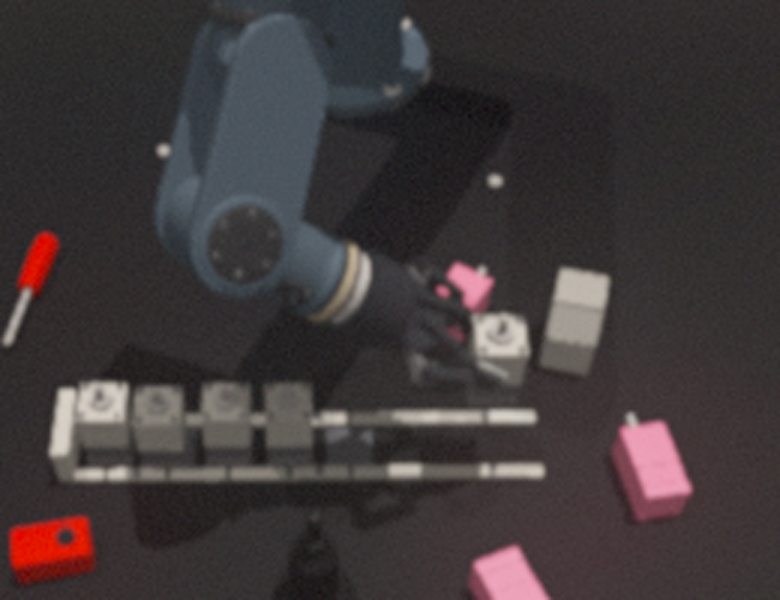

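Motor5 stands in bay 1 at (160,415), and motor4 hangs upright, shaft up, at (500,340). I'll lower it into the lane.

```bash
python3 -m creep '{"xyz":[[-16,0,12],[-41,0.8,29],[-60,0.8,42],[-68,0.8,48],[-73,0.8,51.5],[-76,0.8,53.5],[-78,0.8,55],[-80,0.8,56],[-80,0.8,56]],"delta_rot":[[0,0,0],[0,0,0],[0,0,0],[0,0,0],[0,0,0],[0,0,0],[0,0,0],[0,0,0],[0,0,0]],"hand":[-1,-1,-1,-1,-1,-1,-1,-1,-1]}'
python3 -m creep '{"xyz":[[-0.8,0,0.6],[-1.6,0,1.1],[-1.6,0,1.1]],"delta_rot":[[0,0,0],[0,0,0],[0,0,0]],"hand":[-1,-1,-1]}'
```

```text
time_s: 17.9
tcp_pos: [0.5875, 0.143, 0.0855]
eef_rot: [-179.8, -55.0, 97.2]
force: [0.3, -0.6, -2.7]
grip_width: 0.0431
finger_force: 71.7
time_s: 18.2
tcp_pos: [0.5876, 0.1429, 0.0846]
eef_rot: [-179.8, -55.1, 97.2]
force: [-0.9, -2.8, 4.8]
grip_width: 0.043
finger_force: 72.6
```

```bash
python3 -m creep '{"xyz":[[0,0,0],[0,0,0],[0,0,0],[0,0,0],[0,0,-20],[0,0,-60],[0,0,-100],[0,0,-130],[0,0,-130]],"delta_rot":[[0,0,0],[0,0,0],[0,0,0],[0,0,0],[0,0,0],[0,0,0],[0,0,0],[0,0,0],[0,0,0]],"hand":[1,1,1,1,1,1,1,1,1]}'
python3 - <<'E'
from h import *
go([.5787,.1976,.17],97.3,0)
s=read_state(); C=Ro.from_euler('xyz',s['eef_rot'],degrees=True); print('up80',C.inv().apply([0,0,80]))
E
```

```text
time_s: 19.1
tcp_pos: [0.604, 0.0325, 0.1607]
eef_rot: [179.6, -54.8, 97.4]
force: [-0.1, -0.2, 0.2]
grip_width: 0.0852
finger_force: 0.0
shift [148.   -4.5  99.8] turn [  0.3 -54.8  -0.1] tcp target [0.579 0.198 0.224]
up80 [ 65.33168009   0.31777369 -46.17001838]
```

```bash
python3 -m creep '{"xyz":[[33,0,-23],[65,0,-46],[80,-1,-20],[100,-2,10],[120,-3,45],[135,-4,75],[148,-4.5,100],[148,-4.5,100],[148,-4.5,100],[148,-4.5,100]],"delta_rot":[[0,-8,0],[0,-16,0],[0,-24,0],[0,-32,0],[0,-40,0],[0.3,-48,0],[0.3,-54.8,0],[0.3,-54.8,0],[0.3,-54.8,0],[0.3,-54.8,0]],"hand":[1,1,1,1,1,1,1,1,1,1]}'
python3 - <<'E'
from h import *
d=shot('wrist','w5'); f=d['frame'][...,::-1].copy()
F=np.array([.5787,.1976,0]);a=np.radians(97.3);u=np.array([np.cos(a),np.sin(a),0])*.022;v=np.array([-u[1],u[0],0])
for z in(0,.08):
    cv2.polylines(f,[np.array([proj(d,F+i*u+j*v+[0,0,z]) for i,j in((-1,-1),(-1,1),(1,1),(1,-1))]).round().astype(int)],True,(0,0,255) if z else (0,255,0),1)
cv2.imwrite('pics/w5o.png',f); go([.5787,.1976,.066],97.3,0)
E
```

```text
time_s: 20.1
tcp_pos: [0.5755, 0.2015, 0.2215]
eef_rot: [-179.5, -0.2, 97.5]
force: [-0.2, -0.7, -0.5]
grip_width: 0.0852
finger_force: 0.0
shift [ -4.    3.3 101.5] turn [-0.5 -0.2  0.1] tcp target [0.579 0.198 0.12 ]
```

View pics/w5o.png

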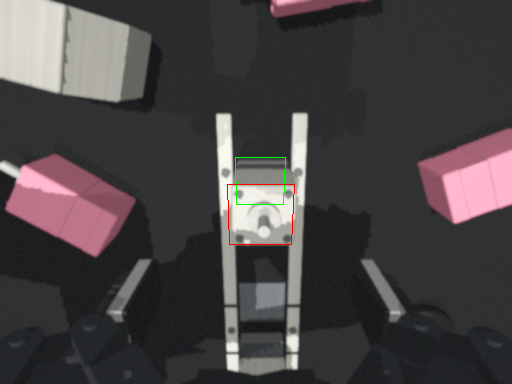

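Motor4 stands upright in the lane as predicted, with its top at (262,215) and the bay 4 ticks near (230,305) and (294,305). I'll regrasp it from above.

```bash
python3 -m creep '{"xyz":[[-4,3.3,30],[-4,3.3,65],[-4,3.3,90],[-4,3.3,101],[-4,3.3,101],[-4,3.3,101],[-4,3.3,101],[-4,3.3,101],[-4,3.3,101],[-4,3.3,101],[-4,3.3,101]],"delta_rot":[[0,0,0],[-0.5,0,0],[-0.5,0,0],[-0.5,0,0],[-0.5,0,0],[-0.5,0,0],[-0.5,0,0],[-0.5,0,0],[-0.5,0,0],[-0.5,0,0],[-0.5,0,0]],"hand":[1,1,1,1,1,-1,-1,-1,-1,-1,-1]}' 60
python3 - <<'E'
from h import *
d=ld('w5'); a=np.radians(98.26); ly=np.array([np.cos(a),np.sin(a),0]); lx=np.array([ly[1],-ly[0],0]); b4=np.array([.5979,.0688,.006])
for s in(-.032,.032): print(proj(d,b4+lx*s).round(1))
print([ray(d,p,.006).round(4) for p in((230,305),(295,305))])
s=read_state(); print(s['tcp_pos'],s['eef_rot'])
go([.5979,.0688,s['tcp_pos'][2]-.054],98.26,0)
E
```

```text
time_s: 21.25
tcp_pos: [0.5796, 0.1993, 0.1224]
eef_rot: [179.7, -0.2, 97.5]
force: [1.1, -0.1, 5.7]
grip_width: 0.0431
finger_force: 62.5
[230.  306.5]
[293.3 306.1]
[array([0.566 , 0.0661, 0.006 ]), array([0.6311, 0.0749, 0.006 ])]
[0.57964702 0.19931535 0.12237114] [179.74067016  -0.19978019  97.52656707]
shift [-131.8    1.    -0.5] turn [ 0.3 -0.2 -0.7] tcp target [0.598 0.069 0.122]
```

```bash
python3 -m creep '{"xyz":[[0,0,-15],[0,0,-30],[-30,0,-30],[-70,1,-30],[-105,1,-30],[-125,1,-30],[-130,1,-30],[-130,1,-30],[-130,1,-15],[-130,1,-6],[-130,1,-2.5],[-130,1,-1.5]],"delta_rot":[[0,0,0],[0,0,0],[0,0,0],[0.3,0.2,-0.7],[0.3,0.2,-0.7],[0.3,0.2,-0.7],[0.3,0.2,-0.7],[0.3,0.2,-0.7],[0.3,0.2,-0.7],[0.3,0.2,-0.7],[0.3,0.2,-0.7],[0.3,0.2,-0.7]],"hand":[-1,-1,-1,-1,-1,-1,-1,-1,-1,-1,-1,-1]}'
python3 -m creep '{"xyz":[[0,0,0.5],[0,0,1],[0,0,1]],"delta_rot":[[0,0,0],[0,0,0],[0,0,0]],"hand":[-1,-1,-1]}'
```

```text
time_s: 22.45
tcp_pos: [0.5952, 0.0718, 0.1224]
eef_rot: [-179.6, -0.5, 98.3]
force: [-5.2, 0.1, 16.6]
grip_width: 0.0433
finger_force: 63.8
time_s: 22.75
tcp_pos: [0.5951, 0.0718, 0.1224]
eef_rot: [-179.6, -0.5, 98.3]
force: [-5.2, 1.0, 15.2]
grip_width: 0.0431
finger_force: 63.9
```

```bash
python3 -m creep '{"xyz":[[0,0,-0.5],[0,0,-0.5],[0,0,-0.5],[0,0,-0.5],[0,0,-20],[0,0,-60],[0,0,-105],[0,0,-150],[-40,0,-160],[-80,0,-160],[-80,0,-160],[-80,0,-160]],"delta_rot":[[0,0,0],[0,0,0],[0,0,0],[0,0,0],[0,0,0],[0,0,0],[0,0,0],[0,0,0],[0,0,0],[0,0,0],[0,0,0],[0,0,0]],"hand":[1,1,1,1,1,1,1,1,1,1,1,1]}'
python3 - <<'E'
from h import *
d=shot('wrist','w6'); b0=np.array([.6327,-.1704,0]); a=np.radians(98.26); ly=np.array([np.cos(a),np.sin(a),0]); lx=np.array([ly[1],-ly[0],0])
g=cv2.cvtColor(d['frame'],cv2.COLOR_RGB2GRAY).astype(float)
H=d['K']@np.array(d['world_to_cam'])[:3]
# per motor: rectify plane z=.08 around the bay and box of bright top face
for i in range(5):
    c=b0+ly*(.0604*i); c[2]=.08
    uv=[proj(d,c+lx*.022*s+ly*.022*t) for s,t in((-1,-1),(-1,1),(1,1),(1,-1))]
    n=120; r=np.linspace(-.04,.04,n); X,Y=np.meshgrid(r,r)
    P=c[:,None]+lx[:,None]*X.ravel()+ly[:,None]*Y.ravel(); q=H@np.vstack([P,np.ones(n*n)]); q=(q[:2]/q[2]).astype(np.float32)
    im=cv2.remap(g.astype(np.float32),q[0].reshape(n,n),q[1].reshape(n,n),cv2.INTER_LINEAR)
    # best shift of a bright 44 mm square against a dark border
    k=np.full((78,78),-1.);k[6:72,6:72]=(78*78-66*66)/66**2
    res=cv2.matchTemplate(im,k.astype(np.float32),cv2.TM_CCOEFF_NORMED); _,m,_,p=cv2.minMaxLoc(res)
    print(i,np.round(uv[0]),'score %.2f'%m,'off lane x,y mm',((np.array(p)+38.5-59.5)*80/119).round(1))
E
```

```text
time_s: 23.95
tcp_pos: [0.6086, -0.0107, 0.2797]
eef_rot: [-179.7, -0.5, 98.1]
force: [0.5, -0.5, 0.1]
grip_width: 0.0853
finger_force: 0.0
0 [236. 358.] score 0.53 off lane x,y mm [-12.1   6.1]
1 [234. 308.] score 0.56 off lane x,y mm [ 5.4 -0.7]
2 [233. 251.] score 0.60 off lane x,y mm [6.7 3.4]
3 [231. 187.] score 0.71 off lane x,y mm [-8.1  1.3]
4 [229. 114.] score 0.75 off lane x,y mm [-7.4  1.3]
```

```bash
python3 -m creep '{"xyz":[[50,-10,0],[95,-25,-10],[140,-40,-20],[185,-55,-20],[230,-70,-20],[275,-85,-20],[320,-100,-20],[365,-115,-20],[410,-130,-20],[450,-145,-20],[490,-160,-20],[490,-160,-20]],"delta_rot":[[0,0,0],[0,0,0],[0,0,0],[0,0,0],[0,0,0],[0,0,0],[0,0,0],[0,0,0],[0,0,0],[0,0,0],[0,0,0],[0,0,0]],"hand":[1,1,1,1,1,1,1,1,1,1,1,1]}'
python3 - <<'E'
from h import *
A=ld('top0'); d=shot('top','top1'); b0=np.array([.6327,-.1704,0]); a=np.radians(98.26); ly=np.array([np.cos(a),np.sin(a),0]); lx=np.array([ly[1],-ly[0],0])
H=d['K']@np.array(d['world_to_cam'])[:3]
def rect(D,i,h,z=.08,n=2000):
    r=np.arange(-h,h+1)/2000.; X,Y=np.meshgrid(r,r); c=b0+ly*(.0604*i); c[2]=z
    q=H@np.vstack([c[:,None]+lx[:,None]*X.ravel()+ly[:,None]*Y.ravel(),np.ones(X.size)]); q=(q[:2]/q[2]).astype(np.float32)
    return cv2.remap(cv2.cvtColor(D['frame'],cv2.COLOR_RGB2GRAY),q[0].reshape(X.shape),q[1].reshape(X.shape),cv2.INTER_CUBIC)
for i in range(5):
  o=[]
  for j in(0,2,3):
    T=rect(A,j,50); _,m,_,p=cv2.minMaxLoc(cv2.matchTemplate(rect(d,i,90),T,cv2.TM_CCOEFF_NORMED)); o.append((j,round(float(m),2),[(v-40)/2 for v in p]))
  print('bay',i,o)
df=cv2.absdiff(cv2.GaussianBlur(A['frame'],(5,5),0),cv2.GaussianBlur(d['frame'],(5,5),0)).max(2)
for n,(x,y) in dict(probe=(242,120),box=(326,124),driver=(366,235),block=(163,238)).items(): print(n,df[y-22:y+22,x-22:x+22].max())
print(read_state()['force'])
E
```

```text
time_s: 25.2
tcp_pos: [0.3761, 0.4568, 0.3037]
eef_rot: [-179.7, -0.5, 98.7]
force: [0.7, -0.1, 0.5]
grip_width: 0.0852
finger_force: 0.0
bay 0 [(0, 1.0, [0.0, 0.0]), (2, 0.75, [-2.0, 3.5]), (3, 0.77, [-3.0, 4.0])]
bay 1 [(0, 0.64, [5.5, -7.0]), (2, 0.83, [3.5, -3.0]), (3, 0.84, [2.0, -2.5])]
bay 2 [(0, 0.61, [1.5, -4.5]), (2, 1.0, [0.0, 0.0]), (3, 0.91, [-1.0, 1.0])]
bay 3 [(0, 0.49, [2.5, -4.5]), (2, 0.91, [1.0, -1.0]), (3, 1.0, [0.0, 0.0])]
bay 4 [(0, 0.51, [-0.5, -4.5]), (2, 0.86, [-1.0, 0.0]), (3, 0.87, [-2.0, 0.5])]
probe 6
box 5
driver 5
block 87
[-0.24982443 -0.29978859 -0.41218022]
```

```bash
python3 - <<'E'
from h import *
A=ld('top0')['frame']; B=ld('top1')['frame']
e=lambda f:cv2.Canny(cv2.cvtColor(f,cv2.COLOR_RGB2GRAY),60,150).astype(np.float32)
a,b=cv2.GaussianBlur(e(A),(5,5),0),cv2.GaussianBlur(e(B),(5,5),0)
_,m,_,p=cv2.minMaxLoc(cv2.matchTemplate(b[205:270,130:195],a[220:255,147:178],cv2.TM_CCOEFF_NORMED)); print(m,p,'expected (17,15)')
r=[(f[220:255,147:178].min(2)>110) for f in(A,B)]; print([ (np.argwhere(x).mean(0).round(1),x.sum()) for x in r])
E
```

```text
0.773365318775177 (17, 15) expected (17,15)
[(array([17.4, 14. ]), np.int64(478)), (array([18. , 13.9]), np.int64(432))]
```

The block hasn't moved; only the arm's shadow on it changed. All five motors are upright within about 4 mm of their bay centres, so I'll hand in.

```bash
python3 -c "
from plant import arm
print(arm.hand_in())"
```

```text
the job is handed in; nothing more can be done
None
```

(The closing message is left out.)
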